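# Clear and close the sprung access panel

### The job

A steel rod has been left leaning over the access panel of the control unit: stand it upright in the open holder cup and let go of it. Then turn the panel's winged quarter-turn fastener clockwise until the slot along its wing lines up with the two marks on the panel, without pressing the panel home yet, and only then press the sprung panel fully down against its frame. Finish while still holding the panel pressed down; do not knock over or shove the cup or the things standing about.

Things in the scene. Friction and masses are not known exactly. Their poses are not given: they have to be found in the camera images.
- unit: White control unit, fixed, 200 (x) x 240 (y) x 80 mm high; origin under its centre. The grey panel lies over its top. A steel wire cradle (a U open upwards, 27 mm wide, wire 8 mm thick, its prongs reaching about 195 mm above the bench) stands on its +y edge at unit x -20 mm, y +82 to +94 mm, and carries the upper part of the leaning rod.
- rod_center (a point): Centre of the loose steel rod: round, 14 mm diameter, 170 mm long with round ends, 80 g, black sleeve on its lower part. Its z axis runs along the rod towards the upper end. It leans 35 deg from vertical towards unit +y: its lower end stands in a 4 mm high square ring on the panel, and it rests in the wire cradle about 100 mm from its lower end.
- rod_grip (a point): Point on the rod's axis 138 mm from its lower end (32 mm from the upper end), above the wire cradle: free to be grasped across the rod, from above, along the unit's x axis. Axes as rod_center.
- rod_foot (a point): The very lower end of the rod, on its axis; axes as rod_center.
- cup: Open steel holder cup, loose, 0.5 kg, 85 mm high, 48 mm outer diameter (60 mm at the foot), bore 38 mm; inner floor 10 mm above its origin, which lies under its centre; z up. It and the jar may swap places.
- cup_rim (a point): Centre of the cup's mouth, 85 mm above the bench.
- cup_in (a point): Centre of the cup's inner floor, 10 mm above the bench.
- fastener (a joint): Angle of the winged quarter-turn fastener on the panel, rad, growing clockwise seen from above, limits 0 and 2.1. At 0 the wing lies along the unit's y axis; at 1.571 the wing and its slot point along the unit's x axis and line up with the two black marks. Light friction (0.04 N m); it stays where it is left.
- fastener_grip (a point): On the fastener's axis, 22 mm above the panel's top. The aluminium wing is 40 mm long, 10 mm thick and reaches from 4 to 34 mm above the panel, on a 34 mm disc 4 mm thick; the slot is a dark line along its top. The point's y axis runs along the wing.
- panel (a joint): How far the panel is pressed down, m: 0 = raised on its springs, 0.010 = flat against the frame (hard stop). It moves straight down; it needs about 3 N to start and 9 N to stay fully down, and springs up when let go.
- panel_press (a point): Plain spot on the top face of the grey panel (150 x 150 x 6 mm, top face 96 mm above the bench when raised, 86 mm when pressed down), 67 mm to the unit's -x side of the fastener's axis; axes as the unit. A good place to press.
- jar_center (a point): Centre of the lidded amber jar, 56 mm diameter, 75 mm high, loose: leave it standing.
- dish: Round clear dish with lid, 94 mm diameter, 16 mm high, loose; origin under its centre: leave it.
- tipbox: Grey box with clear lid, 85 x 120 x 65 mm, loose; origin under its centre: leave it.
There are look-alikes about, which are no part of the job. What is shaped like the cup but red or yellow is not meant.

How it is judged (in metres and radians):
On the way, in this order (a step that is already met when the one before it is completed fails the run):
1. the rod stands in the holder cup, let go (angle between the z axis of rod_center and the z axis of cup, either way round below 0.38 rad and horizontal distance between rod_center and cup_in below 0.019 m and z of rod_center in the frame of cup between 0.08 and 0.105 m and angle between cup's own z axis and vertical below 0.1 rad and contact force between the fingers and rod below 0.3 N), for 0.2 s.
2. the fastener's slot is in line with the marks, panel still raised (value of joint fastener between 1.431 and 1.711 rad and value of joint panel below 0.007 m), for 0.2 s.
3. the panel is pressed down against its frame (value of joint fastener between 1.431 and 1.711 rad and value of joint panel above 0.008 m), for 0.2 s.
At the end, for the whole second after the job is handed in: The rod stands in the upright cup, on its floor (either end down, within 0.38 rad of the cup axis), let go and at rest; the fastener is within 0.14 rad of 1.571; the panel is at least 8 of its 10 mm down and the robot presses on it with over 4 N (all of step 1 and all of step 3 and linear speed of rod below 0.02 m/s and contact force between any of the fingers, the arm and panel above 4 N); the arm keeps its last pose, push and grip.
It fails at once if the jar, the dish or the box is shoved by more than 30 mm or the cup by more than 60 mm (distance of any of jar_center, dish, tipbox from where it was at the start of the episode above 0.03 m or distance of cup from where it was at the start of the episode above 0.06 m).
It fails at once if the panel is pressed home while the slot is not aligned (value of joint panel above 0.0085 m and (value of joint fastener below 1.431 rad or value of joint fastener above 1.711 rad)).
It also fails if it takes over 66 s, if anything falls off the work surface, if the arm or the gripper's body presses on something with over 40 N, if the wrist force passes 120 N, or if a joint passes its speed limit or range.

### The arm

A 6-joint arm with a two-finger parallel gripper is mounted at the origin on the work surface. World frame = base frame: x ahead of the robot, y to its left, z up, the work surface at z = 0. Lengths are in mm, angles in rad, forces in N, time in s.
With the tool pointing down it reaches from about 300 to 875 mm from the base axis. Payload 6.4 kg.
Tool frame: the origin (TCP) lies on the front face of the gripper's body, between the roots of the fingers; the fingertips stand 73 mm ahead of it and the grasp point (between the pads) lies 54 mm ahead of it; x points along the fingers, z is the direction in which the jaws open and shut, and the axes are right-handed (so a half turn about x gives the same grasp; the last joint's range is limited). The gripper opens to 85 mm and grips with 20 to 120 N. Pads are 22 mm wide; open, the fingers measure 114 mm over their backs; the gripper's body (76 mm by 85 mm) begins 54 mm behind the grasp point. The pads swing forward as they close: fully open they stand 13 mm farther back than shut.
Start: joints at [-1.363, 0.181, 1.607, -0, 1.354, -0.206], TCP at [231.22, -526.478, 303.888] pointing down, gripper open.
Joint ranges: [-2.99, 2.99], [-0.89, 2.07], [0.3, 2.58], [-1.14, 4.28], [0, 2.63], [-3.12, 3.12]. Speed limits (rad/s): [2.57, 2.57, 3.01, 3.14, 3.14, 3.14].

### API

Orientations are given as a rotation vector (axis times angle).
In Python, from plant import bot gives the robot as it stands.
- The arm moves only by the tool apply_moves, never from a script. Its argument "motion" is text: rows parted by semicolons, each of 6 numbers parted by spaces: the shift along the tool's x, y, z in cm, then the turn, a rotation vector about the tool's x, y, z in rad. In form: x y z ax ay az; .... A call has 1 to 5 rows; each row is the pose to reach, as a shift and turn from the pose commanded when the call began, along the tool's axes at that moment; what a row does not reach only later rows make up. A row lasts 1/10 s, in which the tool goes at most 50 mm and 8.59 degrees, less where a joint would pass 70% of its speed; a pose out of reach is approached as far as the arm can. A call with a gripper value outside its range is refused whole. "hand" is the finger opening in cm, from 0 to 8.54, set as the call begins (left out, the last holds). The fingers move at their own pace and stop on an object; "newtons" is the grip in N (left out, the last holds). Time passes only in rows, so rows that repeat a pose let the fingers close. It gives the time, the measured TCP pose, the force and the opening at its end, in the units of the state.
- bot.read_state(): the state, without advancing time (a new reading comes with each control period).
- bot.capture(name): name is "side" or "top"; returns the picture (480x640x3 uint8, blue, green, red); there is no depth.
- bot.camera_params(name): a dict with "fx", "fy", "cx", "cy" (pixels), "extrinsics" (4x4, takes a point from camera to world coordinates). Camera axes: x right, y down, z forward; pixel columns grow to the right and rows downward; lengths in mm; the calibration is good to about 2 mm. A picture is of the moment at which its call begins. camera_params takes no time and is no camera call.
- bot.hand_in(): hands the job in, once; it reports no verdict.
Trained networks look in the newest picture that a camera, given by its name, has taken for a name from the list of things; names that differ only in an ending like _2 or _b are one class to them, and where a whole thing is asked for, a point or a joint stands for the part that bears it (a point fixed in the world has none). Each returns a list of dicts, best first, with "confidence" (0 to 1); they miss things now and then, are a little off and sometimes report something else, mostly with a low value. They report only what shows in the picture. A call takes as long as a camera call. They do not tell look-alikes from the thing itself.
- bot.recognise(camera, thing): "box" ([left, top, width, height] as shares, 0 to 1, of the picture: columns of its width, rows of its height, round what is visible of it).
- bot.silhouettes(camera, thing): "pixels" (480x640 bool, what is visible of it) and "box" ([left, top, width, height] as shares, 0 to 1, of the picture: columns of its width, rows of its height, round what is visible of it).
- bot.landmark_of(camera, thing): "at" ([column, row] as shares, 0 to 1, of the picture: columns of its width, rows of its height: a listed point, or the origin of a listed thing).
The state is a dict: "t": time; "qpos": joint angles; "qd": joint speeds; "tau": joint torques, N m; "position": TCP position; "tcp_rot": TCP orientation; "wrist_force": force on the tool from outside, world axes, zero at the start; "ft_torque": the same for the moment, N m; "width": finger opening in mm.
Only numpy, scipy, OpenCV 4.12 (cv2) and the standard library are available. Lean on these libraries where they do the work, as an engineer would, in place of code of your own. Each camera call takes 0.05 s, during which the arm holds its last target.

## Working session

There is one attempt and no reset: what is moved stays moved. The work goes in short steps, Python scripts to look and compute and a tool call to move; the robot and the scene stay as the last step left them, time stands still between calls to the robot, and variables do not carry over. Pictures are saved under pics/ and viewed, and the job is handed in when it is done.

Besides the shell and the picture viewer there is one more tool, called after "Emit:" by a JSON object that holds its "op" and its "data". apply_moves: Moves the arm, as the interface text tells. Its arguments: {"type":"object","properties":{"motion":{"type":"string"},"hand":{"type":"number"},"newtons":{"type":"number"}},"required":["motion"]}

```bash
ls; mkdir -p pics
python3 - <<'E'
from plant import bot
import cv2,numpy as np
np.set_printoptions(suppress=True,precision=3)
for n in("side","top"):
    im=bot.capture(n); cv2.imwrite(f"pics/{n}0.png",im)
    p=bot.camera_params(n); print(n,p)
print(bot.read_state())
E
```

```text
pics
side {'fx': 502.7811635574541, 'fy': 502.7811635574541, 'cx': 319.1503853260251, 'cy': 237.06836256851417, 'extrinsics': array([[ -0.86 ,  -0.299,   0.414,  87.52 ],
       [ -0.511,   0.509,  -0.693, 790.635],
       [ -0.003,  -0.807,  -0.59 , 760.848],
       [  0.   ,   0.   ,   0.   ,   1.   ]])}
top {'fx': 489.7015679789124, 'fy': 489.7015679789124, 'cx': 307.9699569242099, 'cy': 232.70297088344867, 'extrinsics': array([[  0.027,  -0.982,   0.186, 355.852],
       [ -0.999,  -0.031,  -0.016,  50.94 ],
       [  0.021,  -0.185,  -0.982, 996.684],
       [  0.   ,   0.   ,   0.   ,   1.   ]])}
{'t': 0.1, 'qpos': array([-1.363,  0.182,  1.608,  0.   ,  1.354, -0.206]), 'qd': array([-0.001,  0.001, -0.003,  0.001,  0.001,  0.001]), 'tau': array([  0.   , -44.588, -35.224,  -0.   ,   0.004,  -0.   ]), 'position': array([ 231.155, -526.085,  303.056]), 'tcp_rot': array([ 0.9  ,  1.378, -0.898]), 'wrist_force': array([-0.483,  0.065,  0.12 ]), 'ft_torque': array([-0.004, -0.029, -0.041]), 'width': 85.41044682182077}
```

View pics/side0.png

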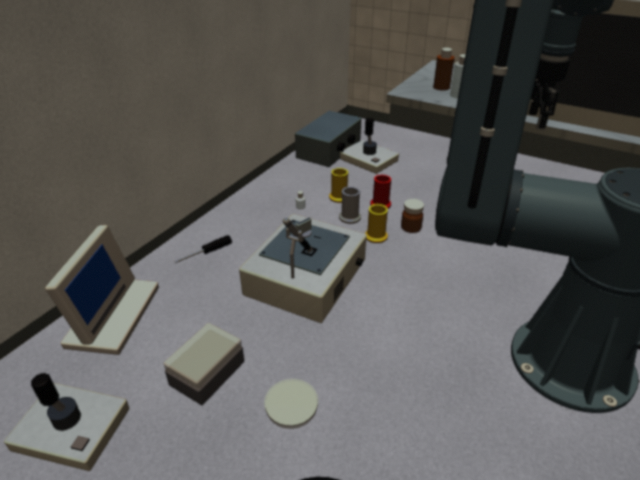

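View pics/top0.png

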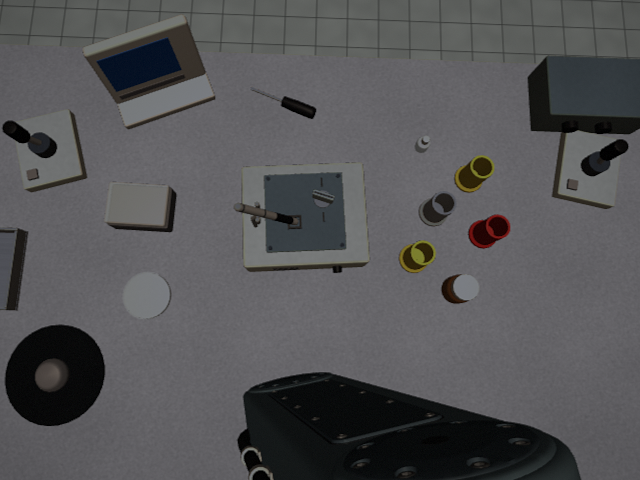

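```bash
cat > h.py <<'E'
from plant import bot
import cv2,numpy as np
from scipy.spatial.transform import Rotation as R
np.set_printoptions(suppress=True,precision=3)
P={n:bot.camera_params(n) for n in("side","top")}
def ray(n,at):
    p=P[n];u,v=at[0]*640,at[1]*480
    E=np.array(p["extrinsics"]);d=E[:3,:3]@np.array([(u-p["cx"])/p["fx"],(v-p["cy"])/p["fy"],1])
    return E[:3,3],d/np.linalg.norm(d)
def tri(a,b):
    A=[];y=[]
    for o,d in(a,b):
        M=np.eye(3)-np.outer(d,d);A.append(M);y.append(M@o)
    x=np.linalg.lstsq(np.vstack(A),np.hstack(y),rcond=None)[0]
    return x,[np.linalg.norm(M@x-q) for M,q in zip(A,y)]
def onz(r,z):
    o,d=r;return o+d*(z-o[2])/d[2]
def proj(n,X):
    p=P[n];E=np.linalg.inv(np.array(p["extrinsics"]));c=E[:3,:3]@np.asarray(X,float)+E[:3,3]
    return np.array([p["fx"]*c[0]/c[2]+p["cx"],p["fy"]*c[1]/c[2]+p["cy"]])
E
python3 - <<'E'
from h import *
for n in P: bot.capture(n)
for th in "unit rod_center rod_grip rod_foot cup_rim cup_in cup fastener_grip panel_press jar_center dish tipbox".split():
    r={n:bot.landmark_of(n,th) for n in P}
    print(th)
    for n in P:
        for k in r[n][:4]: print("   ",n,round(k["confidence"],2),np.array(k["at"])*[640,480])
    if r["side"] and r["top"]:
        for s in r["side"][:2]:
            for t in r["top"][:2]: 
                x,e=tri(ray("side",s["at"]),ray("top",t["at"])); print("     ",x,np.round(e,1))
E
```

```text
unit
    side 0.96 [302.72  274.704]
    top 0.82 [303.232 219.984]
      [573.479  46.639   2.791] [3.3 3.3]
rod_center
    side 0.52 [297.792 234.816]
    top 0.86 [264.32 212.4 ]
      [544.053 113.258 170.605] [1.4 1.4]
rod_grip
    side 0.81 [288.192 224.304]
    top 0.88 [248.896 209.424]
      [543.619 137.806 209.588] [3.2 3.2]
rod_foot
    side 0.5 [308.992 245.088]
    top 0.57 [297.984 221.904]
      [547.738  57.023 105.288] [3.7 3.7]
cup_rim
    side 0.89 [380.096 178.608]
    side 0.87 [339.072 173.28 ]
    side 0.73 [376.    208.176]
    side 0.57 [303.616 224.592]
    top 0.9 [427.584 252.72 ]
    top 0.9 [482.368 162.72 ]
    top 0.75 [445.376 202.512]
    top 0.59 [497.408 226.8  ]
      [ 486.971 -164.43   178.636] [4.9 4.9]
      [ 615.119 -308.441   94.424] [59. 59.]
      [ 526.958 -137.847  192.919] [52.9 52.9]
      [ 681.468 -308.637   70.727] [2.4 2.4]
cup_in
    side 0.94 [377.024 200.688]
    side 0.83 [374.976 238.608]
    side 0.83 [337.6   193.296]
    side 0.79 [347.008 213.12 ]
    top 0.98 [411.2   258.912]
    top 0.96 [431.104 211.296]
    top 0.78
[... 734 characters left out ...]
348.288 218.4  ]
    side 0.46 [290.688 222.912]
    top 0.73 [322.816 196.992]
      [592.383  10.721 110.621] [0.2 0.2]
      [534.727   0.744 164.072] [43.6 43.6]
panel_press
    side 0.74 [327.872 240.288]
    top 0.86 [321.984 233.904]
      [527.556  11.228  96.753] [3.2 3.2]
jar_center
    side 0.6 [411.2   212.592]
    top 0.59 [457.088 285.12 ]
      [ 439.658 -257.908   47.442] [1. 1.]
dish
    side 0.95 [291.2   406.512]
    top 0.67 [146.624 297.888]
      [403.386 355.567   1.095] [2.5 2.5]
tipbox
    side 0.66 [205.12  371.616]
    top 0.96 [143.296 213.888]
    top 0.67 [300.672 221.28 ]
      [576.614 377.22    7.575] [5.4 5.4]
      [ 732.057  117.669 -363.972] [108.1 108.1]
```

Run:
```python
from h import *
im=bot.capture("top"); c=im[140:290,225:515]; cv2.imwrite("pics/c1.png",cv2.resize(c,None,fx=2.75,fy=2.75,interpolation=cv2.INTER_CUBIC))
im2=bot.capture("side"); c=im2[155:325,235:435]; cv2.imwrite("pics/c2.png",cv2.resize(c,None,fx=3.5,fy=3.5,interpolation=cv2.INTER_CUBIC))
for s in bot.silhouettes("top","cup"):
    m=s["pixels"]; print("top cup",s["confidence"],np.array(s["box"])*[640,480,640,480], im[m].mean(0))
for s in bot.silhouettes("side","cup"):
    m=s["pixels"]; print("side cup",s["confidence"],np.array(s["box"])*[640,480,640,480], im2[m].mean(0))
for n,at in(("top",[445.4,202.5]),("side",[350.5,190])): print(onz(ray(n,np.array(at)/[640,480]),85))
for n,at in(("top",[431.1,211.3]),("side",[347,213.1])): print(onz(ray(n,np.array(at)/[640,480]),10))
```

```text
top cup 0.97 [455.872 153.696  37.312  38.4  ] [22.062 60.152 69.172]
top cup 0.91 [398.4   238.8    37.632  33.312] [25.78  74.861 82.133]
top cup 0.78 [467.968 214.32   41.216  32.304] [12.518 13.308 61.113]
side cup 0.62 [372.032 177.888  23.296  29.808] [20.221 24.072 71.128]
side cup 0.6 [325.824 170.88   22.912  32.304] [26.256 71.23  85.568]
side cup 0.55 [337.792 189.792  22.592  35.28 ] [54.602 59.02  62.608]
[ 595.815 -227.352   85.   ]
[ 597.745 -222.882   85.   ]
[ 595.713 -219.862   10.   ]
[ 605.741 -223.12    10.   ]
```

View pics/c1.png

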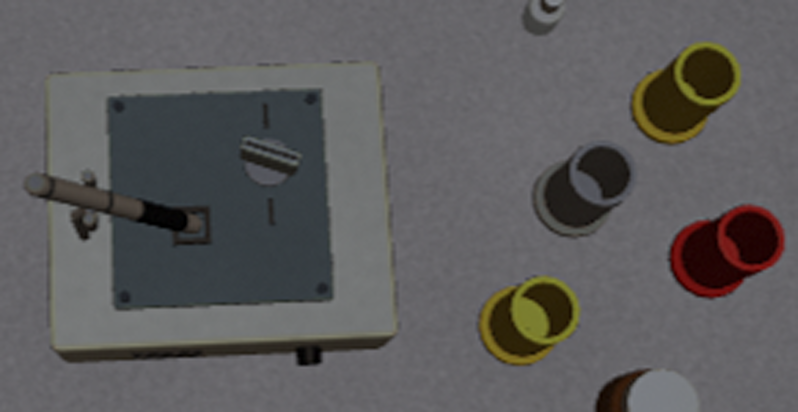

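View pics/c2.png

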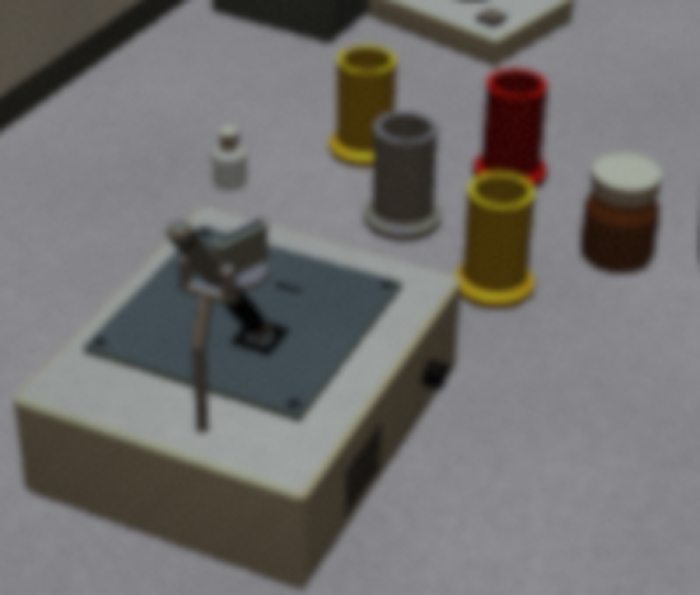

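Run:
```python
from h import *
f=lambda p,z:onz(ray("top",(np.array(p)/2.75+[225,140])/[640,480]),z)[:2]
for L,z in(([(107,97),(322,88),(332,299),(114,309)],96),([(48,73),(380,62),(396,340),(53,350)],80)):
    q=np.array([f(p,z) for p in L]); print(q,q.mean(0))
    for i in range(4):
        d=q[(i+1)%4]-q[i]; print(np.linalg.norm(d),np.degrees(np.arctan2(d[1],d[0])))
print("marks",f((265,114),96),f((271,211),96))
a,b=f((243,145),130),f((299,161),130);print("wing",a,b,(a+b)/2,np.degrees(np.arctan2(*(b-a)[::-1])))
print("cuprim",f((602,175),85),f((601,174),85),"foot",f((572,200),5))
g=lambda p,z:onz(ray("side",(np.array(p)/3.5+[235,155])/[640,480]),z)[:2]
print("side cuprim",g((404,129),85),"foot",g((402,215),5))
L=[(247,236),(400,287),(298,416),(88,350)]
print("side panel",np.array([g(p,96) for p in L]))
print("ring",g((262,337),98),f((192,225),98))
print("rodtop",f((38,183),236))
```

```text
[[635.149 123.477]
 [646.767 -25.986]
 [497.989 -34.906]
 [486.665 112.238]] [566.642  43.706]
149.91389227484453 -85.55487444021209
149.0458266960123 -176.5689649518306
147.5793094421503 94.4006541091313
148.90824372658574 4.3284510985172835
[[656.379 167.266]
 [672.691 -68.532]
 [473.389 -80.802]
 [459.516 153.622]] [565.494  42.889]
236.362032242638 -86.04270626288901
199.679723948663 -176.4772045464248
234.83354405985543 93.38682945180075
197.33590718376087 3.9648096341318815
marks [626.588  13.401] [557.718   7.756]
wing [594.464  28.988] [584.711  -8.503] [589.587  10.242] -104.58165070780798
cuprim [ 593.462 -224.403] [ 594.162 -223.716] foot [ 593.995 -225.164]
side cuprim [ 593.525 -214.501] foot [ 594.862 -219.422]
side panel [[611.062 -23.253]
 [496.129 -24.027]
 [487.565 118.474]
 [629.695 130.175]]
ring [543.522  67.417] [545.774  61.521]
rodtop [538.614 149.786]
```

```bash
cat > ov.py <<'E'
from h import *
import sys
def draw(cx,cy,yaw,cup,fa,name,ths=0.32):
    ims={}
    c,s=np.cos(yaw),np.sin(yaw)
    U=lambda x,y,z:[cx+c*x-s*y,cy+s*x+c*y,z]
    for n,(sl,k) in {"top":((140,290,225,515),2.75),"side":((155,325,235,435),3.5)}.items():
        im=bot.capture(n); a,b,l,r=sl
        I=cv2.resize(im[a:b,l:r],None,fx=k,fy=k,interpolation=cv2.INTER_CUBIC)
        I=np.clip(I.astype(float)*1.6,0,255).astype(np.uint8)
        def pl(pts,col):
            q=np.array([((proj(n,p)+.5)-[l,a])*k for p in pts]);cv2.polylines(I,[np.round(q*8).astype(np.int32)],False,col,1,cv2.LINE_AA,3)
        sq=lambda h,w,z:[U(-h,-w,z),U(h,-w,z),U(h,w,z),U(-h,w,z),U(-h,-w,z)]
        pl(sq(100,120,80),(0,255,0));pl(sq(100,120,0),(0,255,0));pl(sq(75,75,96),(255,255,0))
        t=np.linspace(0,6.283,40)
        for R0,z in((24,85),(30,0),(19,85)): pl([[cup[0]+R0*np.cos(w),cup[1]+R0*np.sin(w),z] for w in t],(0,0,255))
        fc=np.array(fa); w=yaw+np.pi/2-ths; d=np.array([np.cos(w),np.sin(w)]);e=np.array([-d[1],d[0]])
        pl([np.r_[fc+20*i*d+5*j*e,130] for i,j in((1,1),(1,-1),(-1,-1),(-1,1),(1,1))],(0,255,255))
        pl([[fc[0]+17*np.cos(w),fc[1]+17*np.sin(w),100] for w in t],(0,255,255))
        foot=np.array(U(-20,88-57.4-0,0)); r0=[U(-20,88-57.4+l0*.5736,97+l0*.819) for l0 in(0,170)]
        pl(r0,(255,0,255))
        pl([U(-20-17,88,80),U(-17.5-20,88,195)],(255,0,0)); pl([U(-20+17.5,88,80),U(17.5-20,88,195)],(255,0,0))
        cv2.imwrite(f"pics/{name}_{n}.png",I)
E
python3 - <<'E'
from ov import *
draw(566,43,np.radians(4),(594,-223.5),(590.5,10.5),"o1")
E
```

```text
(no output)
```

View pics/o1_top.png

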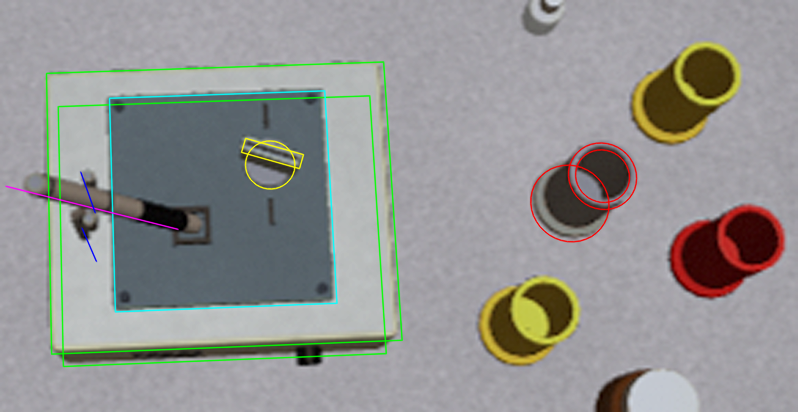

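View pics/o1_side.png

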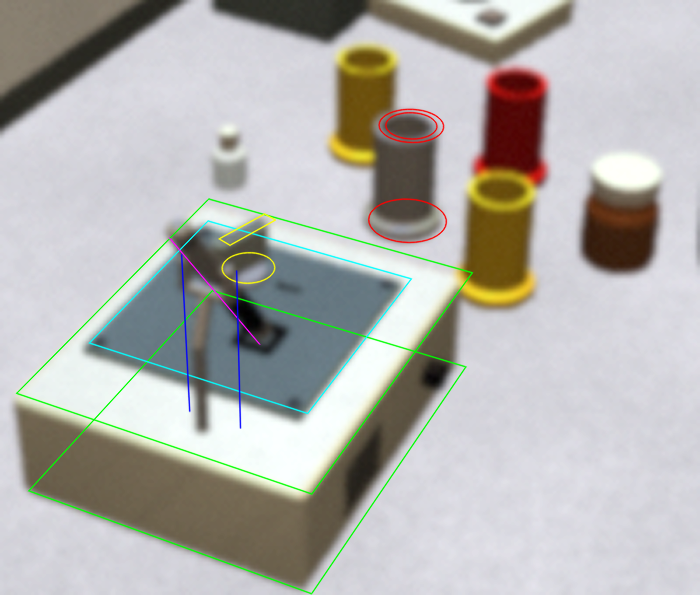

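```bash
cat >> h.py <<'E'
def state():
    s=bot.read_state(); return s,np.array(s["position"]),R.from_rotvec(s["tcp_rot"])
def frame(yaw,tilt=0,flip=1):
    # tool x down, z along unit x*flip; tilt = rotation about unit x (world) by +tilt
    z=flip*np.array([np.cos(yaw),np.sin(yaw),0]);x=np.array([0,0,-1.]);y=np.cross(z,x)
    r=R.from_matrix(np.c_[x,y,z]); return R.from_rotvec(tilt*np.array([np.cos(yaw),np.sin(yaw),0]))*r
def delta(tcp,rot):
    s,p,r=state(); d=r.inv().apply(np.asarray(tcp)-p)/10; w=(r.inv()*rot).as_rotvec()
    print("t",round(s["t"],2),"pos",p,"F",s["wrist_force"],"w",round(s["width"],1),"q6",s["qpos"]); print("D cm",np.round(d,2),"rot",np.round(w,3))
E
python3 - <<'E'
from h import *
s,p,r=state(); print(r.as_matrix())
for z in (210,): print(onz(ray("top",np.array([248.9,209.4])/[640,480]),z),onz(ray("side",np.array([288.2,224.3])/[640,480]),z))
Y=np.radians(4)
for fl in(1,-1): delta((547,138,340),frame(Y,0,fl))
E
```

```text
[[ 0.     0.916  0.402]
 [-0.     0.402 -0.916]
 [-1.     0.     0.   ]]
[540.575 136.372 210.   ] [546.736 138.628 210.   ]
t 1.7 pos [ 231.215 -526.488  303.909] F [ 0.356 -0.349 -0.193] w 85.6 q6 [-1.363  0.181  1.607  0.     1.354 -0.206]
D cm [ -3.61  55.63 -48.15] rot [-1.227  0.     0.   ]
t 1.7 pos [ 231.215 -526.488  303.909] F [ 0.356 -0.349 -0.193] w 85.6 q6 [-1.363  0.181  1.607  0.     1.354 -0.206]
D cm [ -3.61  55.63 -48.15] rot [ 1.915  0.    -0.   ]
```

Emit:
{"op": "apply_moves", "data": {"motion": "-0.9 11.1 -9.6 -0.15 0 0; -3.6 25 -21 -0.4 0 0; -3.6 40 -34 -0.8 0 0; -3.6 55.6 -48.2 -1.22 0 0; -3.6 55.6 -48.2 -1.22 0 0"}}

```text
t: 2.2
position: [339.6, -299.9, 320.4]
tcp_rot: [0.315, 1.547, -0.315]
wrist_force: [0.7, -0.5, -0.6]
width: 85.7
```

Run:
```python
from h import *
delta((545,138,340),frame(np.radians(4)))
```

```text
t 2.2 pos [ 339.577 -299.924  320.382] F [ 0.705 -0.496 -0.578] w 85.7 q6 [-0.987 -0.118  1.88   0.     1.379 -0.585]
D cm [-1.97 48.34  1.8 ] rot [-0.471  0.001  0.   ]
```

Emit:
{"op": "apply_moves", "data": {"motion": "-2 48.3 1.8 -0.47 0 0; -2 48.3 1.8 -0.47 0 0; -2 48.3 1.8 -0.47 0 0; -2 48.3 1.8 -0.47 0 0; -2 48.3 1.8 -0.47 0 0"}}

```text
t: 2.7
position: [447.0, -74.2, 331.0]
tcp_rot: [-0.05, 1.569, 0.049]
wrist_force: [1.5, -0.7, -0.7]
width: 85.6
```

Run:
```python
from h import *
delta((545,138,340),frame(np.radians(4)))
```

```text
t 2.7 pos [447.001 -74.153 330.972] F [ 1.493 -0.679 -0.703] w 85.6 q6 [-0.427 -0.127  1.867 -0.     1.401 -0.491]
D cm [-0.9  20.55 11.13] rot [-0.006  0.001  0.001]
```

Emit:
{"op": "apply_moves", "data": {"motion": "-0.9 20.5 11.1 0 0 0; -0.9 20.5 11.1 0 0 0; -0.9 20.5 11.1 0 0 0; -0.9 20.5 11.1 0 0 0; -0.9 20.5 11.1 0 0 0"}}

```text
t: 3.2
position: [545.0, 138.6, 339.6]
tcp_rot: [-0.051, 1.569, 0.052]
wrist_force: [1.4, 0.2, 0.5]
width: 85.8
```

Run:
```python
from h import *
delta((545,138,264),frame(np.radians(4)))
for n in P:
    im=bot.capture(n); s,p,r=state()
    k=3
    c=[280,215] if n=="side" else [250,215]
    a,l=c[1]-100,c[0]-130
    I=cv2.resize(im[a:a+190,l:l+260],None,fx=k,fy=k,interpolation=cv2.INTER_CUBIC)
    I=np.clip(I*1.5,0,255).astype(np.uint8)
    # open: pads stand 13 back; tips at x=60; finger at z=+-42.7
    for q in ([60,0,42.7],[60,0,-42.7],[60,11,42.7],[60,11,-42.7],[60,-11,42.7],[60,-11,-42.7],[0,0,0]):
        X=p+r.apply(q); u=(proj(n,X)+.5-[l,a])*k; cv2.circle(I,tuple(np.int32(u)),3,(0,0,255),-1)
    cv2.imwrite(f"pics/g1_{n}.png",I)
```

```text
t 3.2 pos [545.037 138.615 339.64 ] F [1.382 0.184 0.454] w 85.8 q6 [ 0.038  0.124  1.599  0.001  1.418 -0.027]
D cm [ 7.56 -0.07 -0.01] rot [-0.005  0.001 -0.001]
```

View pics/g1_top.png

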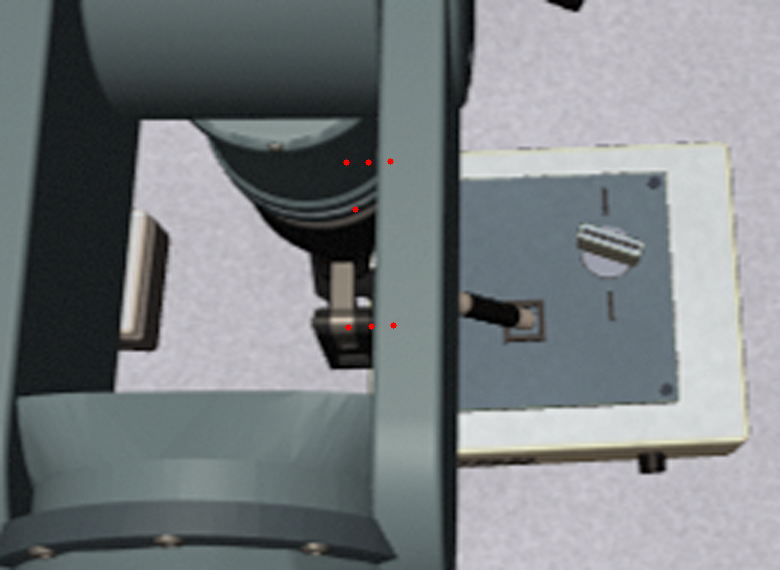

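View pics/g1_side.png

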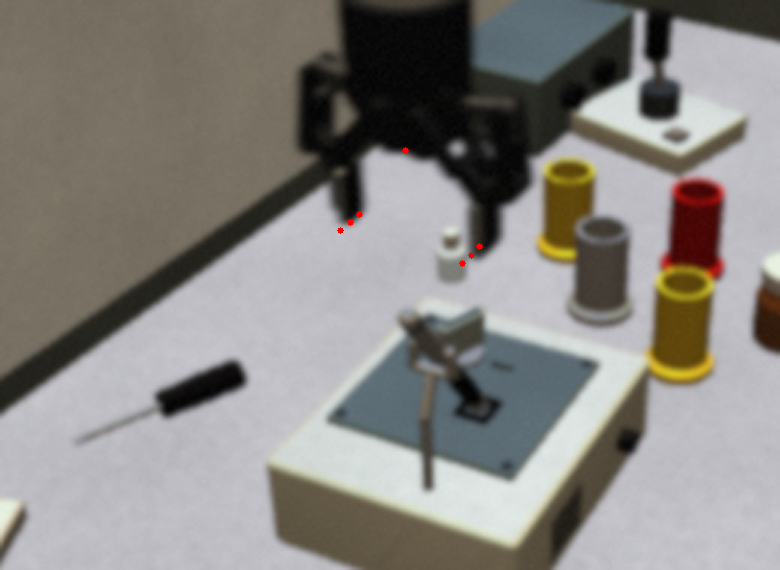

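Emit:
{"op": "apply_moves", "data": {"motion": "4.5 0 0 0 0 0; 4.5 0 0 0 0 0"}}

```text
t: 3.5
position: [541.3, 135.1, 289.0]
tcp_rot: [-0.05, 1.581, 0.049]
wrist_force: [-0.6, 0.7, -2.3]
width: 85.6
```

```bash
cat > look.py <<'E'
from h import *
def look(n,c,name,k=5,w=130,h=100,pts=()):
    im=bot.capture(n); l,a=int(c[0]-w/2),int(c[1]-h/2)
    I=cv2.resize(im[a:a+h,l:l+w],None,fx=k,fy=k,interpolation=cv2.INTER_CUBIC)
    I=np.clip(I*1.8,0,255).astype(np.uint8)
    s,p,r=state()
    for q in pts:
        u=(proj(n,p+r.apply(q))+.5-[l,a])*k; cv2.circle(I,tuple(np.int32(u)),3,(0,0,255),-1)
    cv2.imwrite(f"pics/{name}.png",I)
E
python3 - <<'E'
from look import *
delta((545,138,264),frame(np.radians(4)))
look("side",(285,215),"g2",pts=([60,0,42.7],[60,0,-42.7],[54,0,0],[73,0,0]))
E
```

```text
t 3.5 pos [541.318 135.067 289.026] F [-0.649  0.674 -2.262] w 85.6 q6 [ 0.032  0.162  1.66  -0.     1.33  -0.031]
D cm [2.5  0.27 0.41] rot [-0.007 -0.01   0.   ]
```

View pics/g2.png

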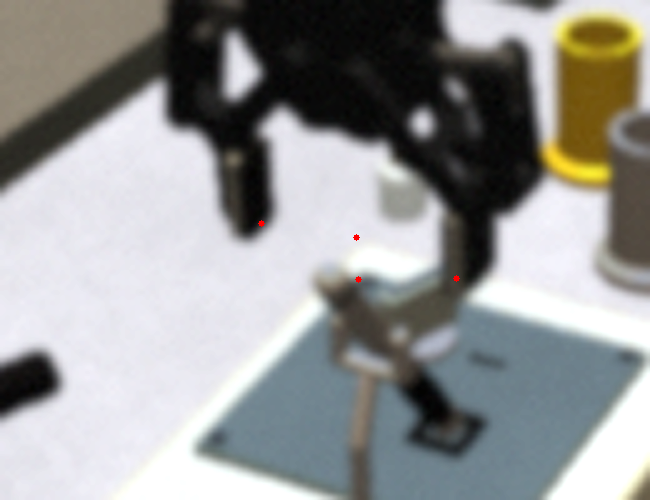

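Emit:
{"op": "apply_moves", "data": {"motion": "1.2 0.2 0.2 0 0 0; 2.4 0.2 0.3 0 -0.01 0; 2.4 0.2 0.3 0 -0.01 0; 2.4 0.2 0.3 0 -0.01 0"}}

```text
t: 3.95
position: [547.7, 137.3, 271.5]
tcp_rot: [-0.049, 1.559, 0.049]
wrist_force: [0.6, 0.0, 0.8]
width: 85.2
```

Run:
```python
from look import *
delta((545,138,264),frame(np.radians(4)))
look("side",(285,215),"g3",pts=([60,0,42.7],[60,0,-42.7],[54,0,0],[73,0,0]))
```

```text
t 3.95 pos [547.682 137.279 271.492] F [0.562 0.005 0.762] w 85.2 q6 [ 0.035  0.183  1.673  0.     1.275 -0.027]
D cm [ 0.75  0.09 -0.27] rot [-0.007  0.011  0.   ]
```

View pics/g3.png

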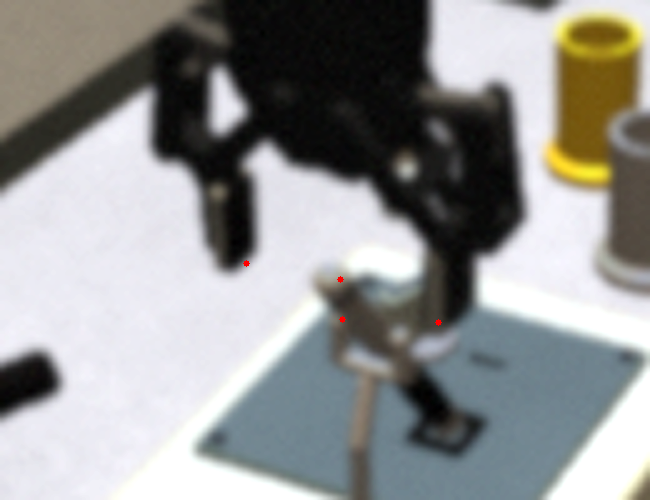

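Emit:
{"op": "apply_moves", "data": {"motion": "0.4 0 -0.2 0 0 0; 0.8 0.1 -0.2 0 0.01 0; 0.8 0.1 -0.2 0 0.01 0; 0.8 0.1 -0.2 0 0.01 0"}}

```text
t: 4.4
position: [545.2, 138.5, 262.3]
tcp_rot: [-0.05, 1.571, 0.05]
wrist_force: [0.1, 0.4, 0.3]
width: 85.7
```

Emit:
{"op": "apply_moves", "data": {"motion": "0 0 0 0 0 0; 0 0 0 0 0 0; 0 0 0 0 0 0; 0 0 0 0 0 0; 0 0 0 0 0 0", "hand": 0, "newtons": 50}}

```text
t: 4.9
position: [545.3, 139.4, 263.4]
tcp_rot: [-0.048, 1.569, 0.051]
wrist_force: [-19.9, -0.8, 3.8]
width: 12.8
```

Run:
```python
from look import *
delta((545,138,264),frame(np.radians(4)))
look("side",(285,215),"g4",pts=([54,0,0],[73,0,0]))
```

```text
t 4.9 pos [545.336 139.447 263.435] F [-19.856  -0.794   3.8  ] w 12.8 q6 [ 0.039  0.193  1.678  0.002  1.27  -0.025]
D cm [-0.06 -0.14 -0.04] rot [-0.007  0.001 -0.002]
```

View pics/g4.png

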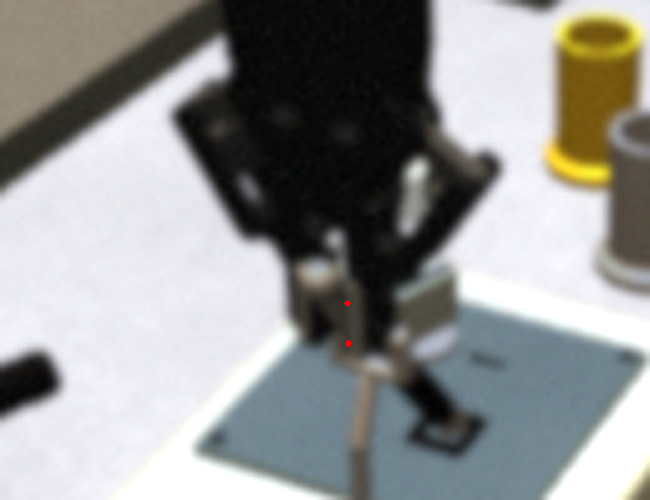

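Emit:
{"op": "apply_moves", "data": {"motion": "0 0 -0.3 0 0 0; -1 0 -0.3 0 0 0; -3 0 -0.3 0 0 0; -5 0 -0.3 0 0 0; -7 0 -0.3 0 0 0"}}

```text
t: 5.45
position: [542.1, 138.0, 333.4]
tcp_rot: [-0.05, 1.571, 0.049]
wrist_force: [0.2, 1.0, -1.1]
width: 12.5
```

Emit:
{"op": "apply_moves", "data": {"motion": "-3 0 0 0 0 0; -5 0 0 0 0 0; -6 0 0 0 0 0; -6 0 0 0 0 0; -6 0 0 0 0 0"}}

```text
t: 5.95
position: [541.9, 138.2, 391.3]
tcp_rot: [-0.049, 1.572, 0.049]
wrist_force: [0.7, 0.5, -1.6]
width: 12.8
```

Run:
```python
from look import *
delta((545,138,264),frame(np.radians(4)))
look("side",(295,185),"g5",w=180,h=130,k=4,pts=([54,0,0],[73,0,0]))
```

```text
t 5.95 pos [541.913 138.19  391.349] F [ 0.729  0.537 -1.584] w 12.8 q6 [ 0.038  0.086  1.537 -0.     1.52  -0.025]
D cm [12.73 -0.04  0.33] rot [-0.007 -0.002  0.   ]
```

View pics/g5.png

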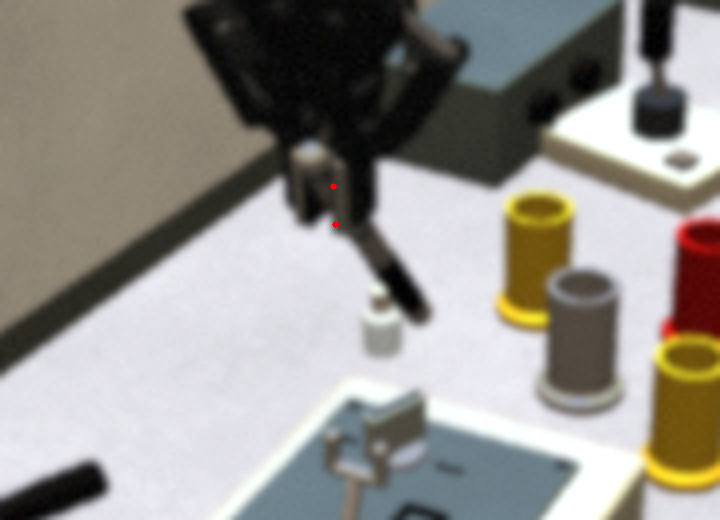

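```bash
cat >> h.py <<'E'
def gt(g,rot,off=54): return np.asarray(g,float)-rot.apply([off,0,0])
E
python3 - <<'E'
from look import *
r=frame(np.radians(4),0.61); t=gt((594,-221,290),r); print(t); delta(t,r)
E
```

```text
[ 596.158 -251.859  334.261]
t 6.0 pos [541.768 138.181 390.836] F [-0.15   0.339 -1.004] w 13.1 q6 [ 0.037  0.087  1.537 -0.     1.52  -0.025]
D cm [  5.65 -39.27   2.99] rot [-0.008 -0.     0.61 ]
```

Emit:
{"op": "apply_moves", "data": {"motion": "0 -4 0.3 0 0 0.1; 0 -8.5 0.8 0 0 0.24; 0 -13 1.2 0 0 0.37; 1 -17.5 1.6 0 0 0.5; 2 -22 2 0 0 0.6"}}

```text
t: 6.5
position: [575.7, -82.2, 371.3]
tcp_rot: [0.428, 1.536, 0.522]
wrist_force: [2.2, 0.4, -1.8]
width: 12.7
```

Run:
```python
from look import *
r=frame(np.radians(4),0.61); t=gt((594,-221,290),r); print(t); delta(t,r)
```

```text
[ 596.158 -251.859  334.261]
t 6.5 pos [575.729 -82.238 371.335] F [ 2.164  0.355 -1.757] w 12.7 q6 [-0.553  0.273  1.448  0.495  1.773 -0.601]
D cm [ -6.65 -16.14   0.99] rot [-0.006  0.005  0.005]
```

Emit:
{"op": "apply_moves", "data": {"motion": "-1.7 -4.5 0.3 0 0 0; -3.4 -9 0.6 0 0 0; -5.5 -13 0.8 0 0 0; -6.6 -16.1 1 0 0 0; -6.6 -16.1 1 0 0 0"}}

```text
t: 7.0
position: [595.7, -253.4, 331.6]
tcp_rot: [0.43, 1.54, 0.516]
wrist_force: [-0.6, -0.5, -1.1]
width: 13.0
```

Run:
```python
from look import *
r=frame(np.radians(4),0.61); t=gt((594,-221,290),r); print(t); delta(t,r)
look("side",(355,165),"g6",w=160,h=150,k=4,pts=([54,0,0],[54-138*np.cos(.61)*-1,0,0]))
look("top",(445,200),"g6t",w=180,h=140,k=4,pts=([54,0,0],))
```

```text
[ 596.158 -251.859  334.261]
t 7.0 pos [ 595.704 -253.351  331.607] F [-0.578 -0.516 -1.082] w 13.0 q6 [-0.74   0.513  1.206  0.422  1.856 -0.766]
D cm [-0.14  0.27  0.05] rot [-0.013  0.003  0.008]
```

View pics/g6.png

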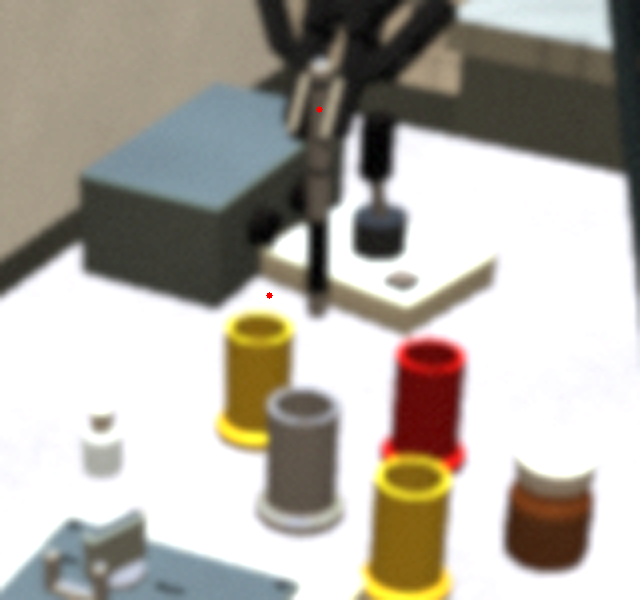

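View pics/g6t.png

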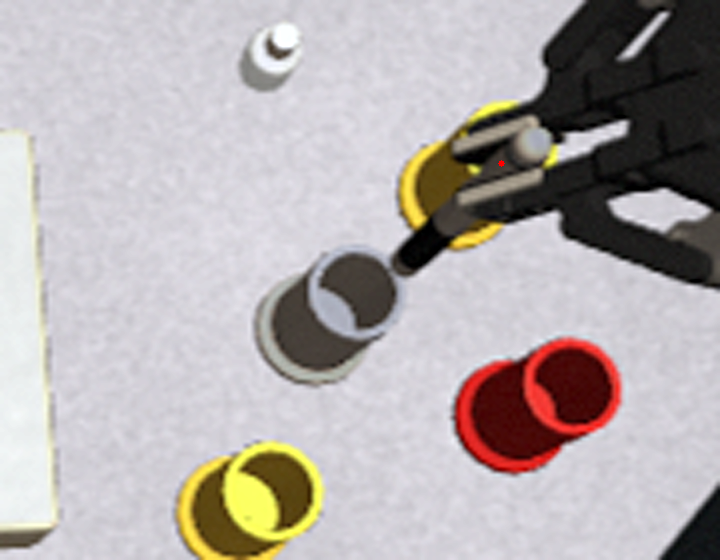

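Run:
```python
from look import *
S=lambda u,v:ray("side",(np.array([u,v])/4-0+[275,90])/[640,480]); T=lambda u,v:ray("top",(np.array([u,v])/4+[355,130])/[640,480])
print("foot",tri(S(316,313),T(401,269))); print("top",tri(S(318,63),T(536,139)))
print("rim",tri(S(304,405),T(356,292)), onz(S(304,405),85),onz(T(356,292),85))
print("foot z150", onz(S(316,310),150),onz(T(401,268),150))
r=frame(np.radians(4),0.61); s,p,rr=state(); print("grip",p+rr.apply([54,0,0]))
```

```text
foot (array([ 590.184, -225.286,  149.652]), [np.float64(1.1314154014804767), np.float64(1.131415401480653)])
top (array([ 595.335, -223.131,  314.044]), [np.float64(0.5393755064959277), np.float64(0.5393755064960818)])
rim (array([ 596.837, -225.943,   79.74 ]), [np.float64(0.7630372213816015), np.float64(0.7630372213814025)]) [ 593.67  -217.952   85.   ] [ 594.732 -224.611   85.   ]
foot z150 [ 592.892 -228.046  150.   ] [ 589.474 -225.564  150.   ]
grip [ 594.225 -218.943  289.274]
```

Run:
```python
from look import *
r=frame(np.radians(4),0.61)
for z in(245,):delta(gt((598,-218,z),r),r)
```

```text
t 7.1 pos [ 596.231 -249.495  333.754] F [ 0.908 -0.09  -0.742] w 12.8 q6 [-0.735  0.508  1.209  0.424  1.857 -0.765]
D cm [ 3.69 -2.49  0.41] rot [-0.008  0.002  0.007]
```

Emit:
{"op": "apply_moves", "data": {"motion": "1.2 -0.8 0.2 0 0 0; 2.5 -1.6 0.4 0 0 0; 3.7 -2.5 0.4 0 0 0; 3.7 -2.5 0.4 0 0 0; 3.7 -2.5 0.4 0 0 0"}}

```text
t: 7.6
position: [600.6, -248.0, 290.6]
tcp_rot: [0.424, 1.539, 0.52]
wrist_force: [-0.1, -0.5, -0.6]
width: 12.9
```

Run:
```python
from look import *
r=frame(np.radians(4),0.61)
for z in(245,):delta(gt((598,-218,z),r),r)
look("side",(355,165),"g7",w=160,h=150,k=4,pts=([54,0,0],))
look("top",(445,200),"g7t",w=180,h=140,k=4,pts=([54,0,0],))
```

```text
t 7.6 pos [ 600.616 -247.983  290.643] F [-0.084 -0.507 -0.646] w 12.9 q6 [-0.729  0.548  1.239  0.418  1.79  -0.792]
D cm [ 0.07 -0.15 -0.05] rot [-0.006  0.003  0.009]
```

View pics/g7.png

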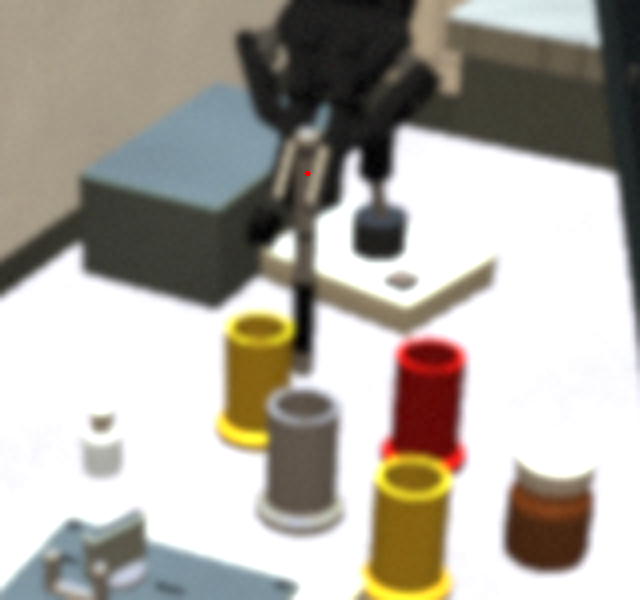

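View pics/g7t.png

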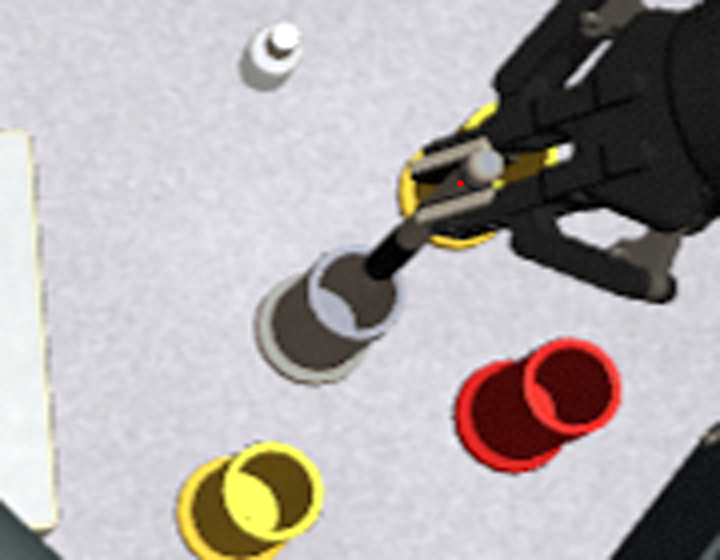

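Emit:
{"op": "apply_moves", "data": {"motion": "1.6 -1 -0.1 0 0 0; 3.2 -2.1 -0.1 0 0 0; 5 -3.3 -0.1 0 0 0; 7 -4.6 -0.1 0 0 0; 7 -4.6 -0.1 0 0 0"}}

```text
t: 8.2
position: [597.5, -245.6, 201.9]
tcp_rot: [0.429, 1.543, 0.522]
wrist_force: [-0.3, -0.2, -1.1]
width: 13.0
```

Run:
```python
from look import *
r=frame(np.radians(4),0.61)
for z in(149,):delta(gt((597,-216,z),r),r)
look("side",(355,165),"g8",w=160,h=150,k=4,pts=([54,0,0],))
look("top",(445,200),"g8t",w=180,h=140,k=4,pts=([54,0,0],))
```

```text
t 8.2 pos [ 597.53  -245.616  201.946] F [-0.256 -0.155 -1.129] w 13.0 q6 [-0.73   0.633  1.3    0.409  1.662 -0.848]
D cm [ 0.64 -0.6   0.16] rot [-0.01  -0.002  0.004]
```

View pics/g8.png

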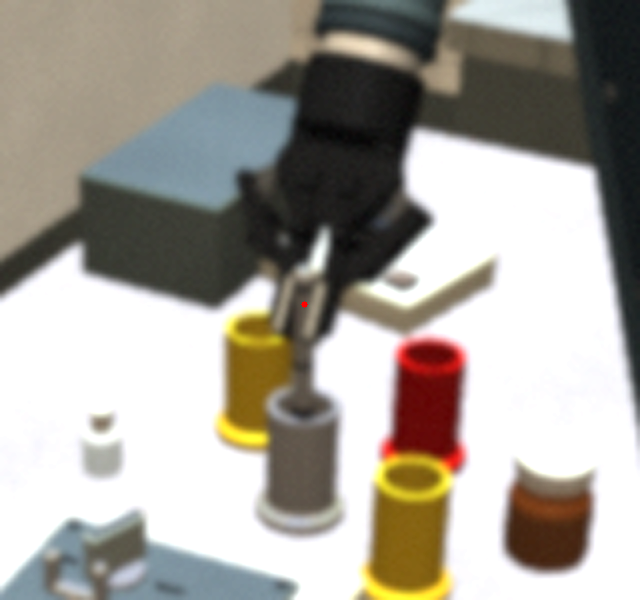

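View pics/g8t.png

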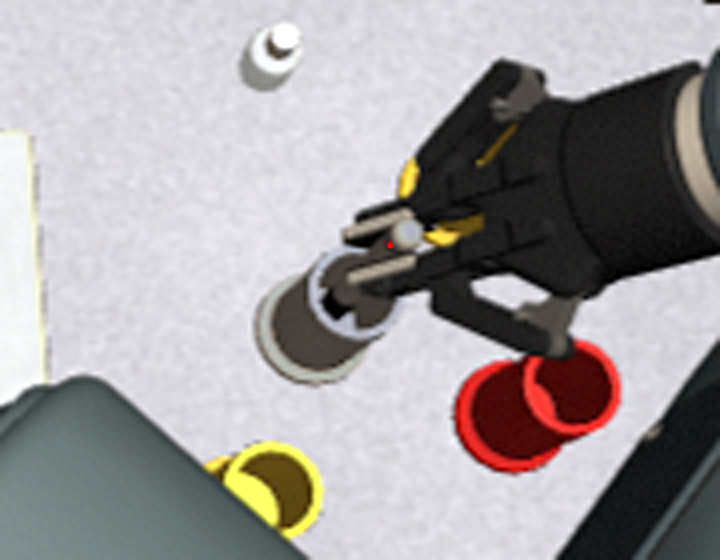

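Emit:
{"op": "apply_moves", "data": {"motion": "0.3 -0.3 0 0 0 0; 0.6 -0.5 0.1 0 0 0; 0.7 -0.5 0.1 0 0 0; 0.7 -0.5 0.1 0 0 0"}}

```text
t: 8.7
position: [600.7, -247.2, 199.2]
tcp_rot: [0.423, 1.537, 0.519]
wrist_force: [-0.8, -0.3, -0.0]
width: 12.9
```

Run:
```python
from look import *
r=frame(np.radians(4),0.61)
delta(gt((597,-216,149),r),r)
```

```text
t 8.7 pos [ 600.733 -247.221  199.215] F [-0.803 -0.333 -0.022] w 12.9 q6 [-0.729  0.639  1.296  0.409  1.653 -0.851]
D cm [ 0.52 -0.3  -0.16] rot [-0.005  0.004  0.01 ]
```

Emit:
{"op": "apply_moves", "data": {"motion": "0.25 -0.2 0 0 0 0; 0.5 -0.35 -0.1 0 0 0; 0.5 -0.35 -0.1 0 0 0; 0.5 -0.35 -0.1 0 0 0"}}

```text
t: 9.1
position: [599.6, -247.4, 192.8]
tcp_rot: [0.423, 1.538, 0.519]
wrist_force: [-0.1, 0.5, -0.6]
width: 13.3
```

Run:
```python
from look import *
r=frame(np.radians(4),0.61)
delta(gt((597,-216,149),r),r)
```

```text
t 9.1 pos [ 599.58  -247.401  192.762] F [-0.146  0.483 -0.583] w 13.3 q6 [-0.73   0.645  1.3    0.409  1.644 -0.857]
D cm [-0.01  0.07 -0.04] rot [-0.006  0.004  0.01 ]
```

Emit:
{"op": "apply_moves", "data": {"motion": "0.2 -0.15 0 0 0 0; 0.2 -0.15 0 0 0 0; 0.2 -0.15 0 0 0 0"}}

```text
t: 9.4
position: [600.0, -247.6, 192.1]
tcp_rot: [0.423, 1.536, 0.52]
wrist_force: [-1.0, 0.6, 6.6]
width: 12.6
```

Emit:
{"op": "apply_moves", "data": {"motion": "0 0 0 0 0 0; 0 0 0 0 0 0; 0 0 0 0 0 0; 0 0 0 0 0 0", "hand": 5}}

```text
t: 9.8
position: [599.6, -247.4, 190.1]
tcp_rot: [0.423, 1.538, 0.519]
wrist_force: [0.2, -0.1, -0.4]
width: 50.1
```

Run:
```python
from look import *
look("side",(355,165),"g9",w=160,h=150,k=4)
look("top",(445,200),"g9t",w=180,h=140,k=4)
```

```text
(no output)
```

View pics/g9.png

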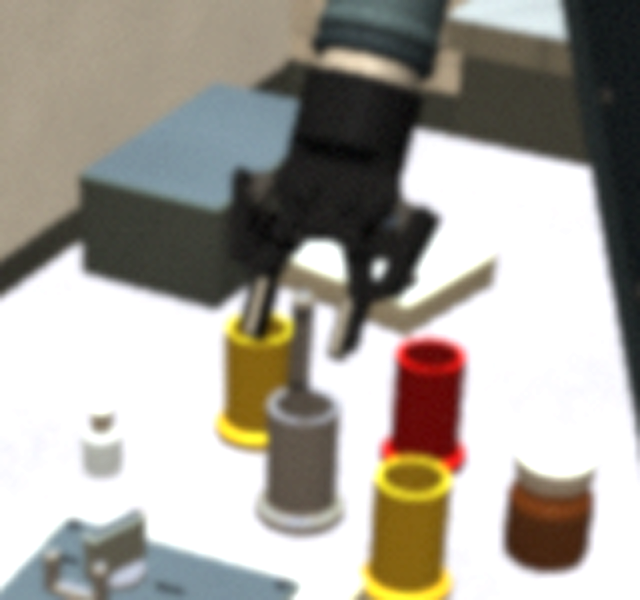

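View pics/g9t.png

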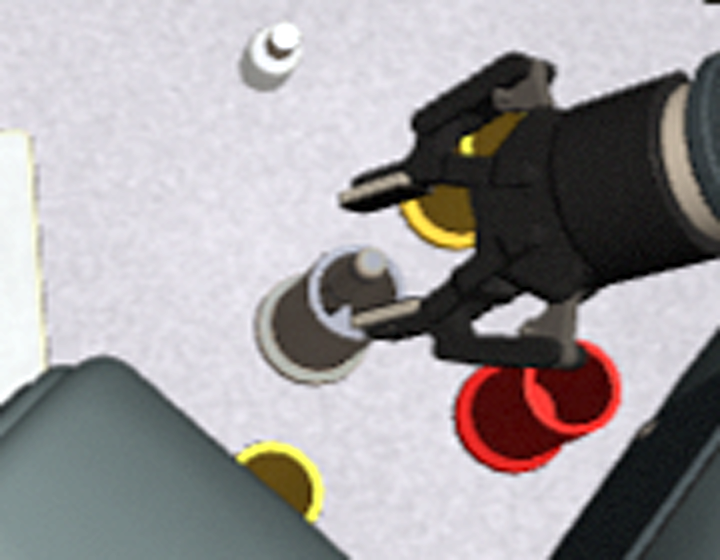

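Emit:
{"op": "apply_moves", "data": {"motion": "-2 0 0 0 0 0; -5 0 0 0 0 0; -8 0 0 0 0 0; -11 0 0 0 0 0; -13 0 0 0 0 0"}}

```text
t: 10.4
position: [604.5, -322.1, 299.8]
tcp_rot: [0.422, 1.536, 0.517]
wrist_force: [0.3, -0.5, 0.1]
width: 50.4
```

Run:
```python
from look import *
r=frame(np.radians(4-18.6))
delta((592,10.5,290),r)
```

```text
t 10.4 pos [ 604.482 -322.146  299.764] F [ 0.265 -0.45   0.146] w 50.4 q6 [-0.799  0.64   1.081  0.396  1.873 -0.83 ]
D cm [19.55 26.95  0.83] rot [ 0.308 -0.093 -0.593]
```

Emit:
{"op": "apply_moves", "data": {"motion": "2.9 4 0.1 0.06 -0.02 -0.12; 5.8 8 0.2 0.12 -0.04 -0.24; 8.7 12 0.4 0.18 -0.06 -0.36; 11.6 16 0.5 0.24 -0.08 -0.48; 14.5 20 0.6 0.3 -0.09 -0.59"}}

```text
t: 10.9
position: [594.2, -72.2, 291.8]
tcp_rot: [0.196, 1.562, -0.195]
wrist_force: [0.8, -0.2, -0.6]
width: 50.1
```

Run:
```python
from look import *
r=frame(np.radians(4-18.6))
delta((592,10.5,260),r)
look("top",(340,205),"f1t",w=230,h=150,k=3.4 and 3)
for n in P:
    bot.capture(n)
    for th in("fastener_grip","panel_press"):
        for q in bot.landmark_of(n,th)[:2]: print(n,th,q["confidence"],np.array(q["at"])*[640,480], onz(ray(n,q["at"]),118 if th[0]=="f" else 96))
```

```text
t 10.9 pos [594.196 -72.25  291.794] F [ 0.793 -0.153 -0.601] w 50.1 q6 [-0.319  0.243  1.558  0.001  1.34  -0.071]
D cm [ 3.18  7.96 -2.25] rot [ 0.006  0.    -0.001]
side fastener_grip 0.73 [304.512 225.408] [589.549  14.859 118.   ]
side panel_press 0.86 [328.192 240.   ] [531.215   9.718  96.   ]
side panel_press 0.54 [291.712 407.616] [364.34  411.811  96.   ]
top fastener_grip 0.61 [321.728 199.2  ] [585.899  12.887 118.   ]
top panel_press 0.8 [324.608 238.704] [515.729   4.871  96.   ]
```

View pics/f1t.png

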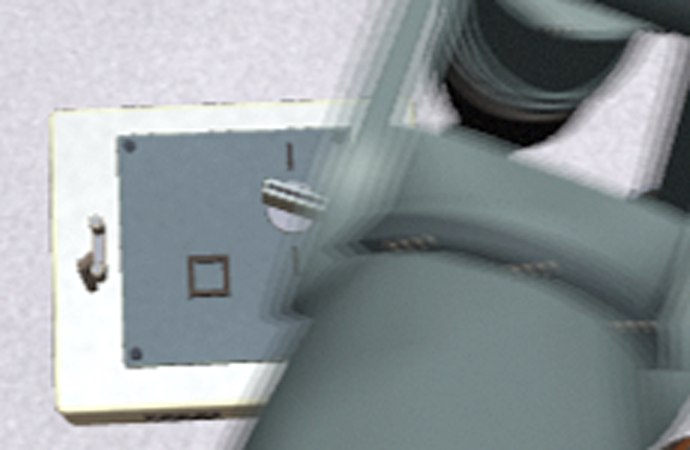

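Emit:
{"op": "apply_moves", "data": {"motion": "1 4 -1.1 0 0 0; 2.5 8 -2.3 0 0 0; 3.5 8.1 -2.3 0 0 0; 3.5 8.1 -2.3 0 0 0; 3.5 8.1 -2.3 0 0 0"}}

```text
t: 11.75
position: [592.4, 8.0, 256.3]
tcp_rot: [0.199, 1.565, -0.191]
wrist_force: [0.8, 0.3, 0.6]
width: 50.1
```

Run:
```python
from look import *
r=frame(np.radians(4-18.6))
delta((591,11.5,175),r)
look("side",(305,200),"f1",w=140,h=120,k=5,pts=([68,0,25],[68,0,-25],[60,0,0],[85+54-0,0,0]))
```

```text
t 11.75 pos [592.397   8.043 256.303] F [0.795 0.256 0.628] w 50.1 q6 [-0.189  0.265  1.605  0.005  1.274  0.058]
D cm [ 8.13  0.27 -0.19] rot [ 0.006 -0.004 -0.004]
```

View pics/f1.png

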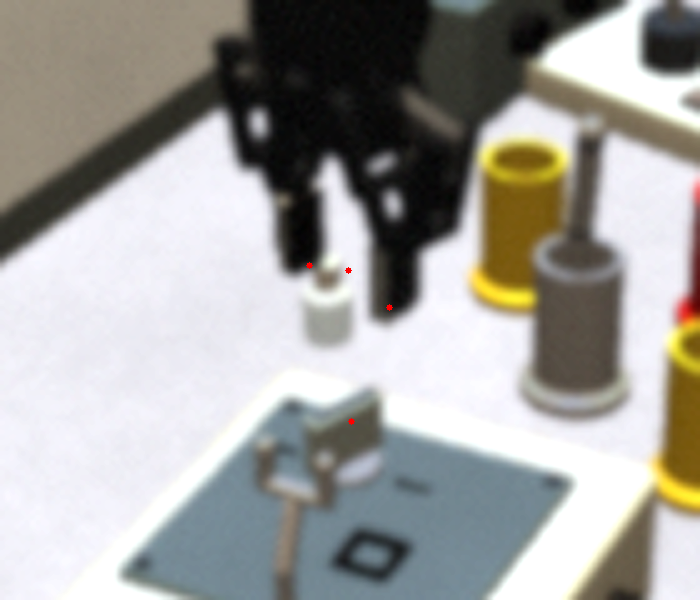

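Emit:
{"op": "apply_moves", "data": {"motion": "2 0.2 -0.1 0 0 0; 4 0.3 -0.2 0 0 0; 6 0.3 -0.2 0 0 0; 7.5 0.3 -0.2 0 0 0; 7.5 0.3 -0.2 0 0 0"}}

```text
t: 12.3
position: [589.7, 13.2, 179.5]
tcp_rot: [0.198, 1.568, -0.19]
wrist_force: [-0.9, 0.8, -0.3]
width: 50.1
```

Emit:
{"op": "apply_moves", "data": {"motion": "0 0 0 0 0 0; 0 0 0 0 0 0; 0 0 0 0 0 0"}}

```text
t: 12.6
position: [591.4, 14.0, 182.7]
tcp_rot: [0.197, 1.563, -0.189]
wrist_force: [0.8, 0.4, 0.2]
width: 49.9
```

Run:
```python
from look import *
r=frame(np.radians(4-18.6))
delta((591,11.5,175),r)
look("side",(305,215),"f2",w=140,h=120,k=5,pts=([68,0,25],[68,0,-25],[54,0,0]))
look("top",(320,205),"f2t",w=150,h=120,k=5,pts=())
```

```text
t 12.6 pos [591.422  13.996 182.704] F [0.846 0.355 0.161] w 49.9 q6 [-0.179  0.35   1.66   0.005  1.133  0.065]
D cm [ 0.77 -0.26  0.02] rot [ 0.009 -0.001 -0.005]
```

View pics/f2.png

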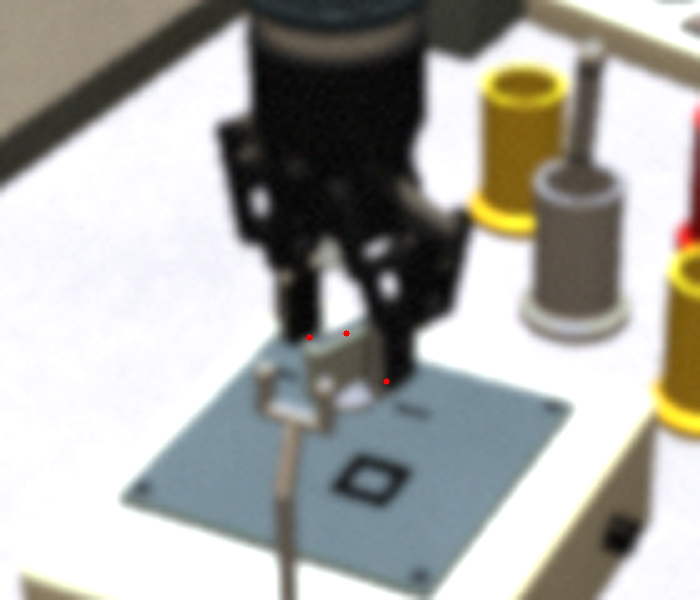

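View pics/f2t.png

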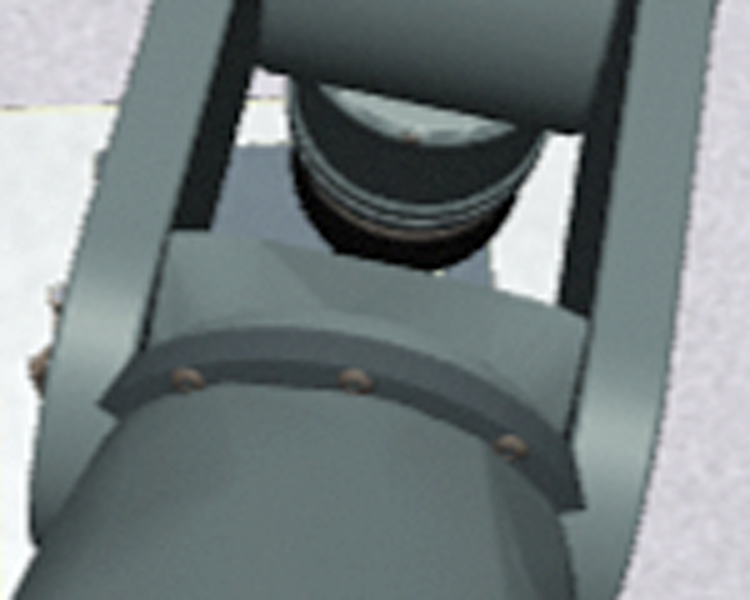

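Emit:
{"op": "apply_moves", "data": {"motion": "0.3 -0.1 0 0 0 0; 0.6 -0.2 0 0 0 0; 0.6 -0.2 0 0 0 0"}}

```text
t: 13.0
position: [589.7, 12.3, 174.7]
tcp_rot: [0.197, 1.566, -0.189]
wrist_force: [0.0, -0.8, -0.3]
width: 50.2
```

Emit:
{"op": "apply_moves", "data": {"motion": "0 0 0 0 0 0; 0 0 0 0 0 0; 0 0 0 0 0 0; 0 0 0 0 0 0; 0 0 0 0 0 0", "hand": 0, "newtons": 20}}

```text
t: 13.5
position: [592.2, 11.9, 175.8]
tcp_rot: [0.197, 1.559, -0.189]
wrist_force: [9.4, -1.4, -6.0]
width: 9.5
```

Run:
```python
from look import *
r=frame(np.radians(4-18.6))
delta((591,11.5,175),r); print(bot.read_state()["ft_torque"])
look("side",(305,215),"f3",w=140,h=120,k=5,pts=([73,0,5],[73,0,-5],[54,0,0]))
```

```text
t 13.5 pos [592.19   11.938 175.82 ] F [ 9.442 -1.402 -5.996] w 9.5 q6 [-0.182  0.359  1.663  0.006  1.116  0.061]
D cm [ 0.08 -0.07 -0.1 ] rot [ 0.009  0.002 -0.005]
[-0.107 -1.405 -0.074]
```

View pics/f3.png

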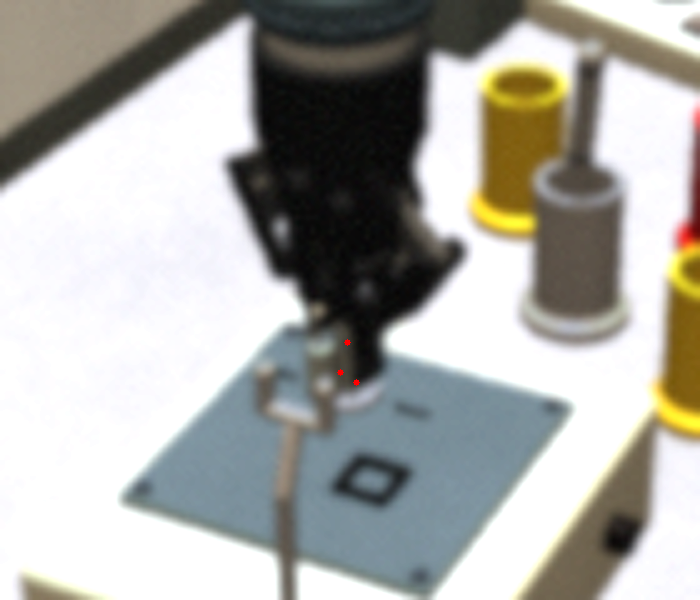

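Emit:
{"op": "apply_moves", "data": {"motion": "0 0 0.15 0 0 0; 0 0 0.15 0.1 0 0; 0 0 0.15 0.2 0 0; 0 0 0.15 0.3 0 0; 0 0 0.15 0.4 0 0"}}

```text
t: 14.05
position: [592.4, 12.0, 175.7]
tcp_rot: [0.513, 1.512, -0.505]
wrist_force: [4.0, 0.2, -1.5]
width: 9.8
```

Run:
```python
from look import *
delta((593,11.5,175),frame(np.radians(-86))); print(bot.read_state()["ft_torque"])
```

```text
t 14.05 pos [592.437  11.962 175.743] F [ 4.035  0.211 -1.477] w 9.8 q6 [-0.182  0.361  1.661  0.006  1.121  0.465]
D cm [ 0.07 -0.    0.07] rot [ 0.851 -0.005 -0.003]
[ 0.033 -0.588  0.061]
```

Emit:
{"op": "apply_moves", "data": {"motion": "0 0 0 0.1 0 0; 0 0 0 0.2 0 0; 0 0 0 0.3 0 0; 0 0 0 0.4 0 0; 0 0 0 0.45 0 0"}}

```text
t: 14.55
position: [592.4, 12.1, 175.7]
tcp_rot: [0.859, 1.399, -0.852]
wrist_force: [3.8, -0.0, -1.9]
width: 9.7
```

Emit:
{"op": "apply_moves", "data": {"motion": "0 0 0 0.1 0 0; 0 0 0 0.2 0 0; 0 0 0 0.3 0 0; 0 0 0 0.4 0 0; 0 0 0 0.4 0 0"}}

```text
t: 15.05
position: [592.4, 12.2, 175.8]
tcp_rot: [1.159, 1.247, -1.151]
wrist_force: [4.0, 1.3, -0.9]
width: 9.7
```

Run:
```python
from look import *
delta((593,11.5,175),frame(np.radians(-86))); print(bot.read_state()["ft_torque"])
look("side",(305,215),"f4",w=140,h=120,k=5,pts=([54,0,0],))
```

```text
t 15.05 pos [592.396  12.197 175.766] F [ 4.     1.25  -0.938] w 9.7 q6 [-0.182  0.361  1.661  0.006  1.121  1.312]
D cm [0.08 0.05 0.07] rot [ 0.004 -0.006 -0.   ]
[ 0.249 -0.862 -0.045]
```

View pics/f4.png

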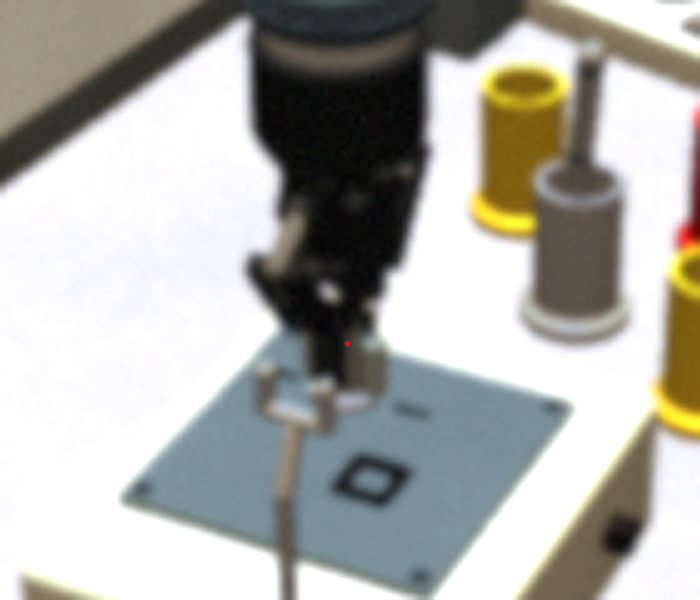

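Emit:
{"op": "apply_moves", "data": {"motion": "0 0 0 0 0 0; 0 0 0 0 0 0; 0 0 0 0 0 0", "hand": 4}}

```text
t: 15.4
position: [591.2, 11.9, 175.2]
tcp_rot: [1.156, 1.25, -1.153]
wrist_force: [-0.0, -0.3, -0.2]
width: 39.9
```

Emit:
{"op": "apply_moves", "data": {"motion": "-2 0 0 0 0 0; -5 0 0 0 0 0; -8 0 0 0 0 0; -8 -3 0 0 0 0; -8 -7 0 0 0 0"}}

```text
t: 15.9
position: [522.5, 5.8, 256.9]
tcp_rot: [1.157, 1.247, -1.15]
wrist_force: [-0.2, 0.3, 0.3]
width: 40.1
```

Run:
```python
from look import *
delta((525,6.5,260),frame(np.radians(-86)))
look("side",(305,215),"f5",w=140,h=120,k=5)
look("top",(320,205),"f5t",w=150,h=120,k=5)
```

```text
t 15.9 pos [522.537   5.835 256.858] F [-0.169  0.32   0.324] w 40.1 q6 [-0.218  0.112  1.785  0.005  1.245  1.275]
D cm [-0.31  0.25 -0.05] rot [ 0.006 -0.004 -0.001]
```

View pics/f5.png

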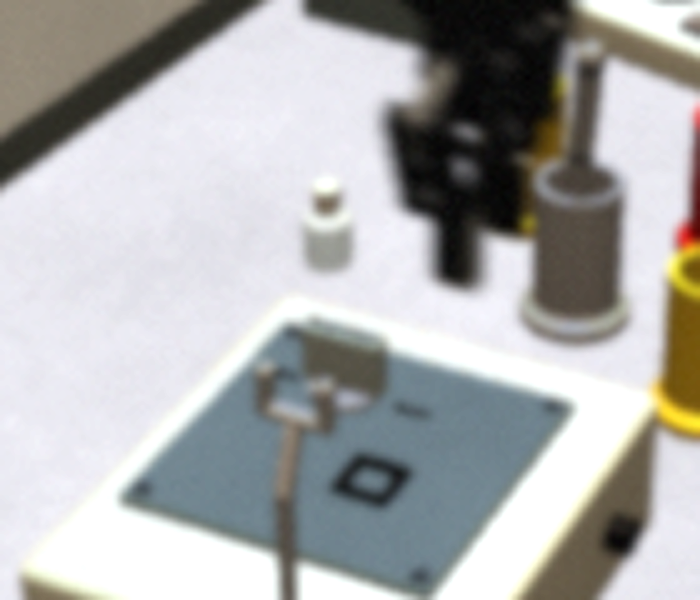

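View pics/f5t.png

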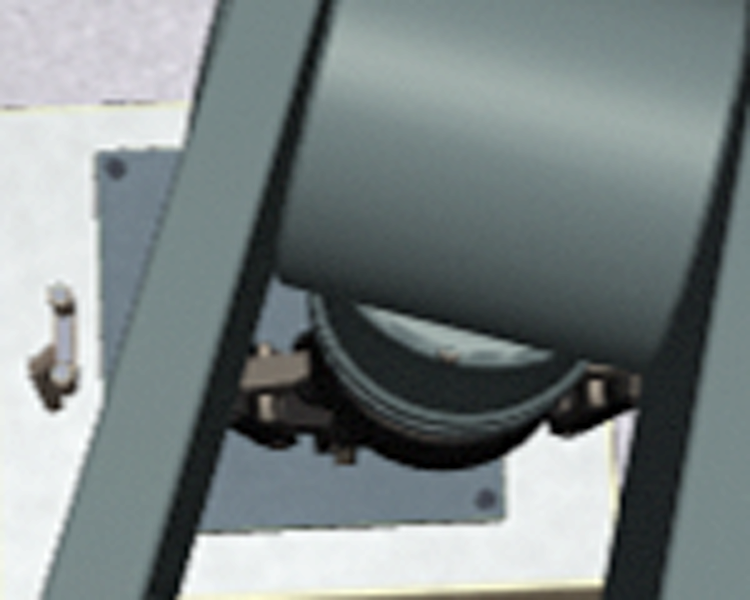

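Run:
```python
from look import *
S=lambda u,v,z:onz(ray("side",(np.array([u,v])/5+[235,155])/[640,480]),z)[:2]
def ang(a,b,z):
    d=S(*a,z)-S(*b,z); return np.degrees(np.arctan2(d[1],d[0])),np.linalg.norm(d)
print(ang((311,322),(384,343),130),ang((307,330),(382,353),130),ang((285,376),(412,410),96),ang((292,327),(572,402),96),ang((122,497),(430,592),96))
```

```text
(np.float64(3.816500331950732), np.float64(36.79383472310398)) (np.float64(2.4766156070279886), np.float64(38.11972259433318)) (np.float64(6.142651702045757), np.float64(63.87168546413175)) (np.float64(5.514643559697535), np.float64(142.03340286830934)) (np.float64(5.0844544128913745), np.float64(146.07954159063496))
```

Emit:
{"op": "apply_moves", "data": {"motion": "-2 -4 1 0 0 0; -5 -8 3 0 0 0; -8 -12 5 0 0 0; -8 -14 8 0 0 0; -8 -14 10 0 0 0", "hand": 0}}

```text
t: 16.5
position: [388.8, -106.1, 337.2]
tcp_rot: [1.156, 1.245, -1.152]
wrist_force: [-0.4, 0.0, -0.2]
width: 0.3
```

Run:
```python
from look import *
delta((525,6.5,260),frame(np.radians(-86)))
look("top",(370,210),"f6t",w=230,h=130,k=3.4 and 3)
look("top",(320,205),"f7t",w=110,h=100,k=6)
```

```text
t 16.5 pos [ 388.814 -106.07   337.16 ] F [-0.394  0.024 -0.176] w 0.3 q6 [-0.565 -0.261  1.965  0.002  1.438  0.931]
D cm [  7.75  14.41 -10.19] rot [ 0.005 -0.002 -0.001]
```

View pics/f6t.png

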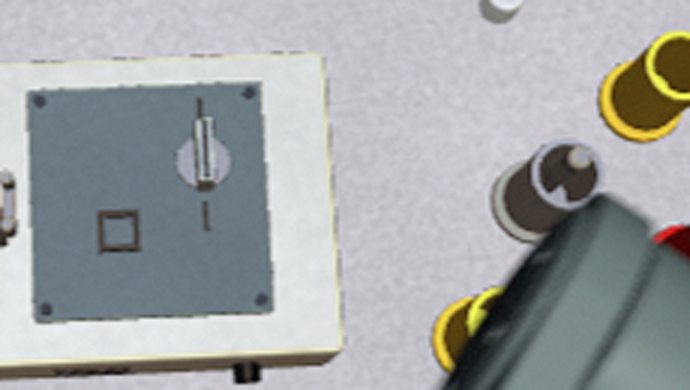

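View pics/f7t.png

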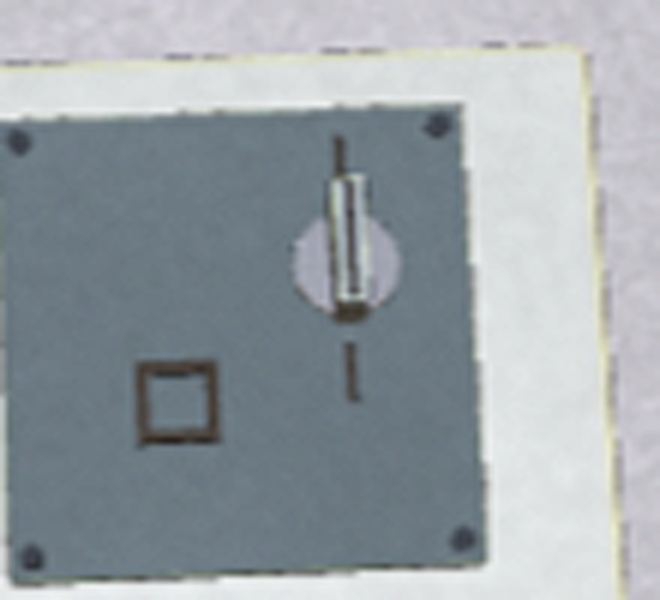

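Emit:
{"op": "apply_moves", "data": {"motion": "0 4 -2.5 0 0 0; 0 8 -5 0 0 0; 3 12 -8 0 0 0; 6 14.4 -10.2 0 0 0; 7.5 14.4 -10.2 0 0 0"}}

```text
t: 17.1
position: [526.9, 12.6, 257.0]
tcp_rot: [1.154, 1.256, -1.151]
wrist_force: [-0.9, -1.1, 0.1]
width: 0.1
```

Run:
```python
from look import *
delta((525,6.5,180),frame(np.radians(-86)))
look("side",(320,215),"p1",w=140,h=120,k=5,pts=([73,0,0],[150,0,0]))
```

```text
t 17.1 pos [526.901  12.637 256.989] F [-0.869 -1.108  0.132] w 0.1 q6 [-0.204  0.125  1.77   0.007  1.254  1.285]
D cm [ 7.69 -0.2   0.66] rot [ 0.01  -0.008  0.005]
```

View pics/p1.png

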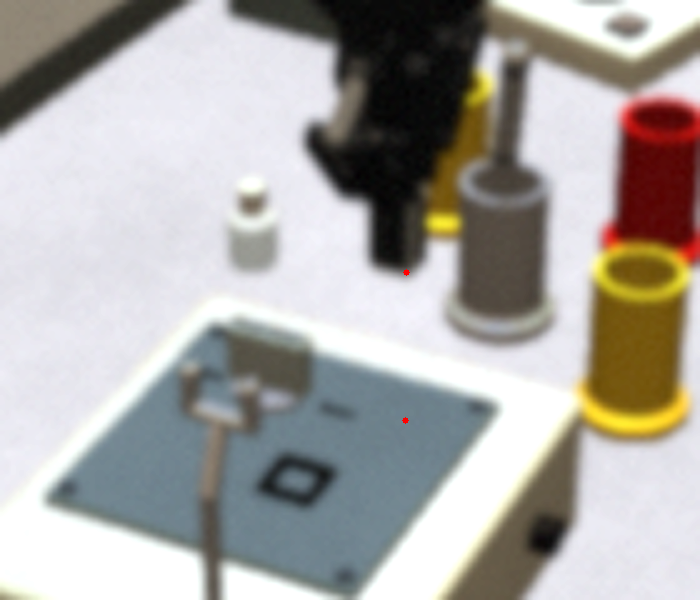

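Emit:
{"op": "apply_moves", "data": {"motion": "2 0 0.2 0 0 0; 4 0 0.2 0 0 0; 5.5 0 0.2 0 0 0; 7 0 0.2 0 0 0; 7.7 0 0.2 0 0 0"}}

```text
t: 17.65
position: [525.2, 7.5, 182.5]
tcp_rot: [1.156, 1.252, -1.154]
wrist_force: [-0.5, -0.1, 0.6]
width: 0.3
```

Emit:
{"op": "apply_moves", "data": {"motion": "0 0 0 0 0 0; 0 0 0 0 0 0; 0 0 0 0 0 0"}}

```text
t: 17.95
position: [526.4, 6.9, 184.6]
tcp_rot: [1.157, 1.248, -1.151]
wrist_force: [0.1, -0.2, 0.1]
width: 0.1
```

Emit:
{"op": "apply_moves", "data": {"motion": "0.5 0 0 0 0 0; 1 0 0 0 0 0; 1.5 0 0 0 0 0; 1.8 0 0 0 0 0; 1.8 0 0 0 0 0"}}

```text
t: 18.45
position: [525.8, 7.0, 165.4]
tcp_rot: [1.157, 1.249, -1.153]
wrist_force: [-1.4, -0.0, 4.5]
width: -0.3
```

Emit:
{"op": "apply_moves", "data": {"motion": "0.2 0 0 0 0 0; 0.4 0 0 0 0 0; 0.6 0 0 0 0 0; 0.7 0 0 0 0 0; 0.7 0 0 0 0 0"}}

```text
t: 18.95
position: [525.8, 7.0, 159.1]
tcp_rot: [1.156, 1.249, -1.153]
wrist_force: [-3.3, 0.4, 8.8]
width: -0.0
```

Emit:
{"op": "apply_moves", "data": {"motion": "0.1 0 0 0 0 0; 0.2 0 0 0 0 0; 0.3 0 0 0 0 0; 0.3 0 0 0 0 0"}}

```text
t: 19.35
position: [526.0, 7.0, 158.4]
tcp_rot: [1.156, 1.249, -1.153]
wrist_force: [-11.7, 0.3, 27.3]
width: 0.2
```

Emit:
{"op": "apply_moves", "data": {"motion": "0.1 0 0 0 0 0; 0.2 0 0 0 0 0; 0.2 0 0 0 0 0; 0.2 0 0 0 0 0"}}

```text
t: 19.75
position: [526.0, 7.0, 158.2]
tcp_rot: [1.155, 1.249, -1.153]
wrist_force: [-18.5, 1.0, 43.8]
width: -0.1
```

Emit:
{"op": "apply_moves", "data": {"motion": "-0.1 0 0 0 0 0; -0.2 0 0 0 0 0; -0.2 0 0 0 0 0; -0.2 0 0 0 0 0"}}

```text
t: 20.15
position: [525.9, 7.0, 158.4]
tcp_rot: [1.156, 1.249, -1.152]
wrist_force: [-11.9, 0.7, 27.6]
width: 0.1
```

Run:
```python
from look import *
s,p,r=state(); print(s["t"],p,s["wrist_force"])
look("side",(320,215),"p2",w=140,h=120,k=5)
look("top",(370,210),"p2t",w=230,h=130,k=3)
S0=bot.capture("side")
for th in("jar_center","dish","tipbox"):
    for q in bot.landmark_of("side",th)[:1]: print(th,np.array(q["at"])*[640,480])
```

```text
20.15 [525.947   6.996 158.421] [-11.882   0.7    27.601]
jar_center [413.312 214.608]
dish [291.584 406.08 ]
tipbox [209.024 372.576]
```

View pics/p2.png

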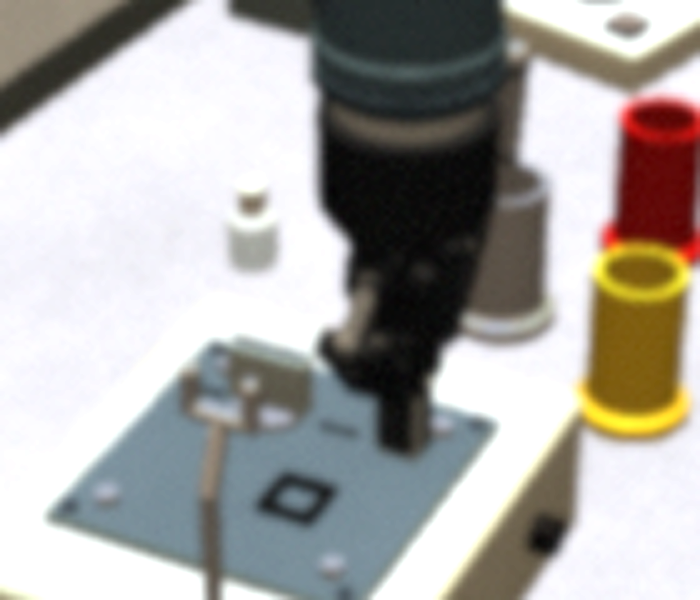

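View pics/p2t.png

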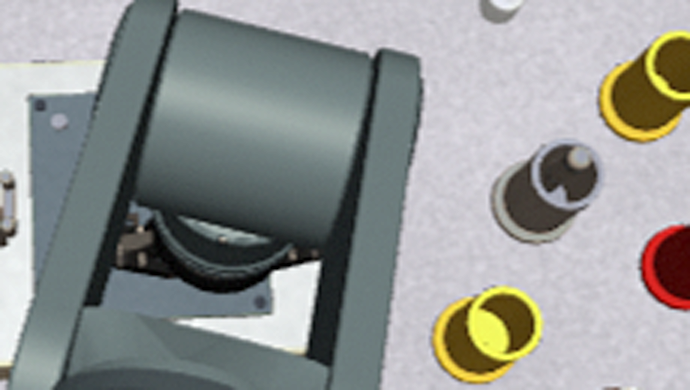

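The panel is down: the corner pins show through it in the side view (for example at (105,492) and (332,567)). The wing is still in line with the marks, and in the top view the rod stands in the steel cup at about (580,155). I'm handing in with about 27 N on the panel.

Run:
```python
from h import *
print(bot.hand_in()); s,p,r=state(); print(s["t"],p,s["wrist_force"])
```

```text
the job is handed in; nothing more can be done
None
the job is handed in; nothing more can be done
```

The job is done and handed in at about 20 s of the 66 s allowed, with the arm still pressing the panel. No verdict was reported.

- **Rod:** I lifted it off the cradle, turned it upright, lowered it into the steel cup until it touched the floor, and let go. In the last top picture it stands in the upright cup, leaning slightly.
- **Fastener:** I gripped the wing, turned it clockwise and let go with the panel still raised. In the top picture afterwards the slot was at about 2.5° and the marks at 3.2° in the image. A coarser side-view estimate gave about 3° of difference. Both are within the 8° tolerance.
- **Panel:** I pressed it with closed fingers at the plain spot until it reached its hard stop. The pressing point went from about 169 to 158 mm TCP height, and the force rose sharply at the end. It peaked at about 44 N on the fingertips for a moment; I backed off to about 28 N and held that at hand-in.
- **Other things:** In the side view the jar, dish and box read within about 4 pixels of where they started. The cup shows no visible shift.

The two cameras disagreed by about 5 mm on some positions. I resolved this by comparing against the gripper in the pictures and by contact forces.

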